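Wind the router lift up to its stop

TASK

Take the loose crank from the bench, fit it fully home on the square shaft of the router lift without forcing it down, and wind it clockwise by its knob until the lift comes up firm against its stop, without straining it further. Leave the crank on the shaft and let go; leave the oil tin, the wrench and the folding rule where they are.

Things in the scene. Friction and masses are not known exactly. Their poses are not given: they have to be found in the camera images.
- router_top: Router top: a flat plywood slab 300 x 360 x 40 mm fixed on the bench, with an aluminium lift plate on it. Origin at the centre of its underside, z up; its top face is at z 40 mm. The cutter stands in a hole at its own (10, 75) mm and the square shaft at its own (-40, -55) mm. The collet wrench lies along its far (own +x) edge.
- shaft_seat (a point): Centre of the top of the round steel collar (44 mm across, 48 mm above the bench) from which the lift's vertical square shaft stands: 20 x 20 mm, 26 mm tall above this point, its top 4 mm tapering to 16 x 16 mm. The shaft may stand turned at any angle about the vertical, which this entry does not tell (its axes are the router top's): see or feel it. Turning it takes about 0.24 N m.
- cutter_hole (a point): Where the cutter comes up through the lift plate, at the top face of the slab; 139 mm from the shaft axis. The cutter, 24 mm across, stands at most 35 mm above the slab.
- lift (a joint): Lift height (m), 0 to 0.009 at the start; up 12 mm per full turn of the shaft clockwise seen from above. Winding takes about 0.24 N m (3 N at the knob) until, at about 0.028 (1.6 to 2.3 turns on), the lift comes hard up to its stop; the crank then goes on only against the sprung coupling (see shaft). Let go, the lift stays up.
- crank: The loose crank, dark steel, about 0.46 kg, lying flat on the bench. Origin on the socket's axis at the underside, z up, x along the bar towards the knob. Square hub 36 x 36 mm, 52 mm tall, sides along x and y; a flat bar 22 mm wide, 8 mm thick, flush with the underside, runs to the knob, 80 mm from the hub's axis. Fully home, its underside rests on the collar.
- crank_hub (a point): Centre of the crank's hub, half-way up, 26 mm above the underside. Axes as the crank's.
- crank_socket (a point): Centre of the socket's mouth on the crank's underside; axes as the crank's. The socket opens downwards, 22.5 x 22.5 mm with sides along the hub's, 28 mm deep: 1.25 mm play all round on the shaft, or about 0.13 rad of turn either way; every quarter turn fits alike. It slips down under about 5 to 15 N once in line; a firm stop higher up means it is not.
- crank_grip (a point): Centre of the crank's wooden knob, 80 mm from the hub axis and 36 mm above the underside. The knob is an upright cylinder 26 mm across, from 12 to 58 mm above the underside, and spins freely on its pin, so that it can be held at a fixed gripper angle while the crank goes round.
- oil_tin: Bystander: oil tin, upright can 64 mm across, 130 mm tall. Origin at the centre of its underside.
- collet_wrench: Bystander: steel wrench 150 mm long lying on the router top. Origin near the middle.
- folding_rule: Bystander: folded wooden rule, 235 x 32 x 14 mm, flat on the bench.
- shaft (a joint): Twist (rad, clockwise positive) of the sprung coupling between the square shaft end and the lift's screw, 0 at rest; 1.6 N m per rad (20 N at the knob per rad). Free winding twists it about 0.15. Pressed at the stop it twists further: 0.25 to 0.5 (5 to 10 N at the knob) is firm; over 0.65 (13 N) strains the lift. Let go, the crank springs back by the twist.
Mind the look-alikes: they are no part of the job. Of the things that look like the crank, take the one that is nearest to the robot's base at the start.

How it is judged:
By the outcome, as a careful person would: the job done as asked, in the order asked, and still so for the second after the job is handed in, with the robot touching nothing.
It also fails if it takes over 72 s, if anything falls off the work surface, if the arm or the gripper's body presses on something with over 40 N, if the wrist force passes 120 N, or if a joint passes its speed limit or range.

ROBOT

A 6-joint arm with a two-finger parallel gripper is mounted at the origin on the work surface. World frame = base frame: x ahead of the robot, y to its left, z up, the work surface at z = 0. Lengths are in mm, angles in rad, forces in N, time in s.
With the tool pointing down it reaches from about 300 to 775 mm from the base axis. Payload 14.6 kg.
Tool frame: the origin (TCP) lies at the very end of the fingers, on their centre line; the grasp point (between the pads) lies 19 mm behind it; z points along the fingers, y is the line along which they close (so a half turn about z gives the same grasp; the last joint's range is limited). The gripper opens to 94 mm and grips with 3 to 60 N. Pads are 16 mm wide; open, the fingers measure 119 mm over their backs; the gripper's body (75 mm by 177 mm) begins 78 mm behind the grasp point.
Start: joints at [1.176, 0.3, 1.521, -0, 1.321, -0.067], TCP at [177.076, 520.705, 205.446] pointing down, gripper open.
Joint ranges: [-3.03, 3.03], [-0.79, 2.21], [0.23, 2.52], [-1.04, 4.18], [0, 3.07], [-2.55, 2.55]. Speed limits (rad/s): [2.22, 2.22, 2.57, 3.14, 3.14, 3.14].

INTERFACE

Orientations are given as [roll, pitch, yaw] about the fixed x, y, z axes, in that order (R = Rz(yaw) Ry(pitch) Rx(roll)).
In Python, from cell import read_state, viewer, manip, models gives the robot as it stands.
- The arm moves only by the tool carry_out, never from a script. Its argument "deltas" is a list of rows, each an object with "dp": the shift along the tool's x, y, z in mm, a list of three; "roll": the turn about the tool's z in degrees; "gripper": the opening, from -1 (shut) to 1 (fully open), so that 0 is half open. In form: [{"dp": [tx, ty, tz], "roll": roll, "gripper": gripper}, ...]. A call has 1 to 12 rows; each row is the pose to reach, as a shift and turn from the pose commanded when the call began, along the tool's axes at that moment; what a row does not reach only later rows make up. A row lasts 1/12 s, in which the tool goes at most 41.7 mm and 7.16 degrees, less where a joint would pass 70% of its speed; a pose out of reach is approached as far as the arm can. A call with a gripper value outside its range is refused whole. The fingers move at their own pace and stop on an object; "newtons" is the grip in N (left out, the last holds). Time passes only in rows, so rows that repeat a pose let the fingers close. It gives the time, the measured TCP pose, the force, the opening and the grip force at its end, in the units of the state.
- read_state(): the state, without advancing time (a new reading comes with each control period).
- viewer.camera(name): name is "scene" or "top" or "wrist"; returns the picture (384x512x3 uint8, red, green, blue); there is no depth.
- viewer.camera_params(name): a dict with "fovy" (degrees; the focal length in pixels is half the picture's height over the tangent of half this angle, whatever the lens; pixels are square), "cx", "cy" (the principal point, pixels), "eye" and "attitude" of the camera in the world; the wrist camera has in their place "T_tool_cam" (4x4, takes a point from camera to tool coordinates, whose origin is the TCP and whose axes are the flange's). Camera axes: x right, y up, looking along -z (the intrinsics and any distortion apply to the point x, -y, -z); pixel columns grow to the right and rows downward; lengths in mm; the calibration is good to about 2 mm. A picture is of the moment at which its call begins: read the wrist's pose just before it. camera_params takes no time and is no camera call.
- manip.sign_off(): hands the job in; it is judged then, once.
Trained networks look in the newest picture that a camera, given by its name, has taken for a name from the list of things; names that differ only in an ending like _2 or _b are one class to them, and where a whole thing is asked for, a point or a joint stands for the part that bears it (a point fixed in the world has none). Each returns a list of dicts, best first, with "p" (0 to 1); they miss things now and then, are a little off and sometimes report something else, mostly with a low value. They report only what shows in the picture. A call takes as long as a camera call. They do not tell look-alikes from the thing itself.
- models.cut_out(camera, label): "region" (384x512 bool, what is visible of it) and "box" ([left, top, right, bottom] in pixels, round what is visible of it).
The state is a dict: "clock": time; "joints": joint angles; "qd": joint speeds; "effort": joint torques, N m; "eef_pos": TCP position; "eef_rot": TCP orientation; "wrist_force": force on the tool from outside, world axes, zero at the start; "moment": the same for the moment, N m; "finger_gap": finger opening in mm; "finger_force": force on a finger pad.
Only numpy, scipy, OpenCV 4.12 (cv2) and the standard library are available. Lean on these libraries where they do the work, as an engineer would, in place of code of your own. Each camera call takes 0.05 s, during which the arm holds its last target. There are 200 camera calls.

## Working session

There is one attempt and no reset: what is moved stays moved. The work goes in short steps, Python scripts to look and compute and a tool call to move; the robot and the scene stay as the last step left them, time stands still between calls to the robot, and variables do not carry over. Pictures are saved under pics/ and viewed, at most 10 in all, crops included, and the job is handed in when it is done.

Besides the shell and the picture viewer there is one more tool, called after "Request:" by a JSON object that holds its "name" and its "arguments". carry_out: Moves the arm, as the interface text tells. Its arguments: {"type":"object","properties":{"deltas":{"type":"array"},"newtons":{"type":"number"}},"required":["deltas"]}

```bash
mkdir -p pics; ls; cat > h.py <<'E'
import numpy as np, cv2
from scipy.spatial.transform import Rotation as R
from cell import read_state, viewer, manip, models
def snap(cam,name=None):
    im=viewer.camera(cam)
    if name: cv2.imwrite('pics/'+name+'.png',im[:,:,::-1])
    return im
E
python3 - <<'E'
from h import *
print(read_state())
for c in ['top','scene','wrist']: print(c,viewer.camera_params(c))
a=snap('top','top');b=snap('scene','scene')
for c in ['top','scene']:
  for l in ['crank','router_top','crank_grip','crank_hub','shaft','lift','oil_tin','collet_wrench','folding_rule']:
    try: 
      for d in models.cut_out(c,l): 
        m=np.argwhere(d['region']).mean(0)[::-1]; print(c,l,round(d['p'],2),d['box'],m.round(1),d['region'].sum())
    except Exception as e: print(c,l,e)
E
```

```text
pics
{'clock': 0.0, 'joints': array([ 1.17635513e+00,  3.00455306e-01,  1.52162785e+00, -9.32948271e-06,
        1.32069596e+00, -6.66562518e-02]), 'qd': array([-0.00081846,  0.00114901,  0.00050588, -0.00100418, -0.00012257,
       -0.00047254]), 'effort': array([-1.22537302e-03, -5.31809306e+01, -3.52733839e+01,  7.08232471e-02,
        2.43911584e-02, -8.18845501e-05]), 'eef_pos': array([176.99659291, 520.44448513, 204.87521204]), 'eef_rot': array([-3.14040822e+00, -7.00101939e-05,  2.81380998e+00]), 'wrist_force': array([0.13527363, 0.09675405, 0.45429659]), 'moment': array([ 0.03470569, -0.02659975, -0.00756115]), 'finger_force': 0.0, 'finger_gap': 93.95025240557626}
top {'fovy': 55.12343785953223, 'cx': 249.96242325266778, 'cy': 191.26922052470456, 'eye': array([ 428.87040981,  -45.80822994, 1140.97201102]), 'attitude': array([ 0.0759834 ,  0.00723111, -1.54463611])}
scene {'fovy': 57.871167477086, 'cx': 255.7481899559977, 'cy': 190.40289393220417, 'eye': array([1326.80687407, -350.9383054 ,  811.11506757]), 'attitude': array([0.85901386, 0.0187627 , 1.18354761])}
wrist {'fovy'
[... 1585 characters left out ...]
96.7 218.4] 8278
scene crank_grip 0.92 [120.1, 244.1, 164.9, 264.7] [139.  255.2] 559
scene crank_grip 0.79 [154.0, 267.5, 174.7, 317.1] [162.9 294.4] 632
scene crank_grip 0.72 [120.8, 204.8, 166.1, 229.6] [146.3 217.8] 472
scene crank_hub 0.83 [151.3, 262.6, 169.4, 318.6] [162.5 293.3] 646
scene crank_hub 0.58 [129.1, 209.9, 165.0, 225.7] [146.  217.7] 469
scene crank_hub 0.56 [116.1, 244.4, 161.5, 267.4] [138.8 255.1] 605
scene shaft 0.73 [124.2, 208.2, 165.3, 226.7] [146.2 217.6] 479
scene oil_tin 0.71 [187.4, 226.8, 213.0, 275.8] [200.2 248.6] 997
scene collet_wrench 0.55 [308.1, 214.2, 348.1, 251.7] [327.7 231.9] 295
scene folding_rule 0.82 [310.0, 128.4, 358.5, 152.0] [334.8 138.5] 332
```

```bash
cat >> h.py <<'E'
def cam(name,st=None):
    p=viewer.camera_params(name)
    f=192/np.tan(np.radians(p['fovy'])/2)
    if name=='wrist':
        T=np.array(p['T_tool_cam']); Rt=R.from_euler('xyz',st['eef_rot']).as_matrix()
        return f,p['cx'],p['cy'],Rt@T[:3,3]+st['eef_pos'],Rt@T[:3,:3]
    return f,p['cx'],p['cy'],np.array(p['eye']),R.from_euler('xyz',p['attitude']).as_matrix()
def unproj(name,uv,z,st=None):
    f,cx,cy,e,M=cam(name,st)
    d=M@np.array([(uv[0]-cx)/f,-(uv[1]-cy)/f,-1]); return e+d*(z-e[2])/d[2]
def proj(name,P,st=None):
    f,cx,cy,e,M=cam(name,st); c=M.T@(np.array(P)-e); return np.array([cx+f*c[0]/-c[2],cy-f*c[1]/-c[2]])
E
python3 - <<'E'
from h import *
im=cv2.imread('pics/top.png'); c=im[85:235,140:410]
cv2.imwrite('pics/topc.png',cv2.resize(c,None,fx=2.9,fy=2.9,interpolation=cv2.INTER_CUBIC))
for uv in [(381.5,165),(368.6,212.4),(369,114.5)]: 
  p=unproj('top',uv,20); print(p,np.hypot(*p[:2]))
for uv in [(139.6,255.3),(162.7,293.5),(145.8,217.8)]: 
  p=unproj('scene',uv,20); print(p,np.hypot(*p[:2]))
E
```

```text
[ 605.01214879 -436.38678205   20.        ] 745.9712620002638
[ 458.88143699 -397.20635426   20.        ] 606.9143770592117
[ 761.86203054 -397.91531986   20.        ] 859.5175131177933
[ 604.18534427 -434.80484747   20.        ] 744.3757019224831
[ 756.69264826 -396.77216116   20.        ] 854.4073453558024
[ 456.05995195 -394.56718108   20.        ] 603.0538451574593
```

View pics/topc.png

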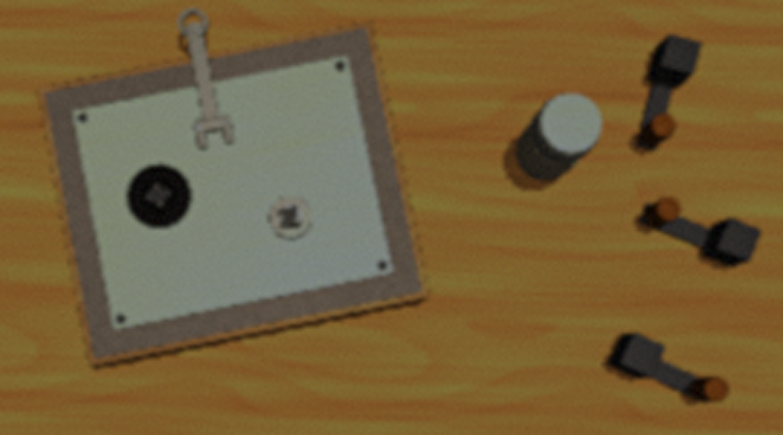

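View pics/scene.png

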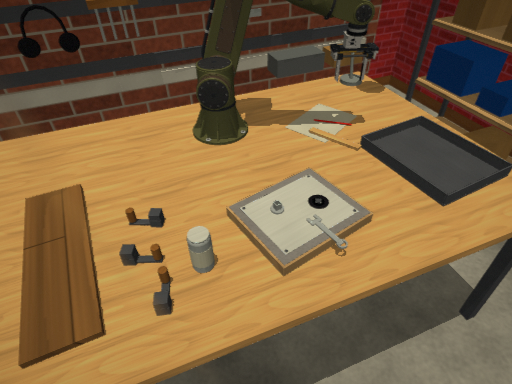

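The crops show the nearest crank at the bottom right: hub at about top-picture pixel (360, 207), knob at (385, 219). The shaft is at (240, 159) and the cutter at (195, 152).

```bash
python3 - <<'E'
from h import *
o=lambda x,y:(x/2.9+140,y/2.9+85)
H=unproj('top',o(637,353),45);K=unproj('top',o(713,387),58);S=unproj('top',o(289,215),66);C=unproj('top',o(159,196),40);T=unproj('top',o(572,122),130)
print(H,K,S,C,T); d=K-H; print(np.linalg.norm(d[:2]),np.degrees(np.arctan2(d[1],d[0])),np.linalg.norm((S-C)[:2]))
print(unproj('scene',(157,217),26),unproj('scene',(130,214),45), unproj('scene',(277,207),66))
cs=[o(59,93),o(368,28),o(424,296),o(95,362)]
P=[unproj('top',c,40)for c in cs];print(np.round(P,0))
E
```

```text
[ 474.37112219 -362.82544535   45.        ] [ 441.48646412 -435.73956345   58.        ] [604.7606187   -3.00209705  66.        ] [625.65280677 134.38024632  40.        ] [ 691.33306763 -275.09665871  130.        ]
79.98668235726198 -114.27562989050817 138.96183574511636
[ 473.27962311 -360.42539593   26.        ] [ 446.47023661 -436.86711665   45.        ] [620.96796426  -6.83174991  66.        ]
[[ 733.  244.   40.]
 [ 810.  -80.   40.]
 [ 528. -144.   40.]
 [ 451.  194.   40.]]
```

```bash
cat >> h.py <<'E'
def rel(target,yawdeg,st=None):
    st=st or read_state(); M=R.from_euler('xyz',st['eef_rot']).as_matrix()
    M=R.from_euler('xyz',[np.pi,0,st['eef_rot'][2]]).as_matrix()
    dr=-(np.radians(yawdeg)-st['eef_rot'][2]); dr=(dr+np.pi)%(2*np.pi)-np.pi
    return (M.T@(np.array(target)-st['eef_pos'])).round(1), np.degrees(dr).round(1)
E
python3 - <<'E'
from h import *
print(rel([605,-3,230],100))
E
```

```text
(array([-573.8, -358. ,  -24.6]), np.float64(61.2))
```

Request:
{"name": "carry_out", "arguments": {"deltas": [{"dp":[-40,-25,-25],"roll":5,"gripper":1},{"dp":[-574,-358,-25],"roll":61,"gripper":1},{"dp":[-574,-358,-25],"roll":61,"gripper":1},{"dp":[-574,-358,-25],"roll":61,"gripper":1},{"dp":[-574,-358,-25],"roll":61,"gripper":1},{"dp":[-574,-358,-25],"roll":61,"gripper":1},{"dp":[-574,-358,-25],"roll":61,"gripper":1},{"dp":[-574,-358,-25],"roll":61,"gripper":1},{"dp":[-574,-358,-25],"roll":61,"gripper":1},{"dp":[-574,-358,-25],"roll":61,"gripper":1},{"dp":[-574,-358,-25],"roll":61,"gripper":1},{"dp":[-574,-358,-25],"roll":61,"gripper":1}]}}

```text
clock: 2.0
eef_pos: [491.4, 135.4, 229.1]
eef_rot: [3.141, -0.0, 1.749]
wrist_force: [0.9, -0.6, 0.3]
finger_gap: 93.9
finger_force: 0.0
```

```bash
python3 - <<'E'
from h import *
print(read_state()['eef_pos'],rel([605,-3,230],100))
E
```

```text
[491.41648884 135.43151151 229.13468681] (array([-156.4,   87.2,   -0.9]), np.float64(0.2))
```

Request:
{"name": "carry_out", "arguments": {"deltas": [{"dp":[-150,85,0],"roll":0,"gripper":1},{"dp":[-150,85,0],"roll":0,"gripper":1},{"dp":[-150,85,0],"roll":0,"gripper":1},{"dp":[-150,85,0],"roll":0,"gripper":1},{"dp":[-150,85,0],"roll":0,"gripper":1},{"dp":[-150,85,0],"roll":0,"gripper":1},{"dp":[-150,85,0],"roll":0,"gripper":1}]}}

```text
clock: 2.58
eef_pos: [600.4, 5.1, 228.5]
eef_rot: [-3.141, -0.0, 1.749]
wrist_force: [-0.4, 0.6, -0.7]
finger_gap: 94.2
finger_force: 0.0
```

```bash
python3 - <<'E'
from h import *
st=read_state(); print(st['eef_pos'],st['eef_rot'],st['qd'].round(3))
im=snap('wrist','w1')
np.save('st1.npy',st,allow_pickle=True)
for z,n in [(74,'shaft'),(48,'collar')]: print(n,proj('wrist',[605,-3,z],st))
E
```

```text
[600.4000583    5.07250963 228.53558626] [-3.14090342e+00 -3.43657510e-04  1.74872570e+00] [ 0.028 -0.024  0.015  0.001 -0.     0.003]
shaft [258.31017199 185.27236495]
collar [258.12227519 180.34922096]
```

View pics/w1.png

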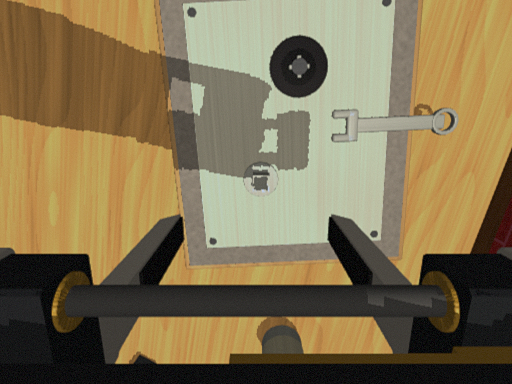

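The collar shows at about (261, 179), close to the predicted (258, 180). The cutter is at (299, 66). I'll enlarge the shaft to read its angle.

```bash
python3 - <<'E'
from h import *
im=cv2.imread('pics/w1.png')[155:205,236:286]
cv2.imwrite('pics/w1c.png',cv2.resize(im,None,fx=12,fy=12,interpolation=cv2.INTER_CUBIC))
E
```

```text
(no output)
```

View pics/w1c.png

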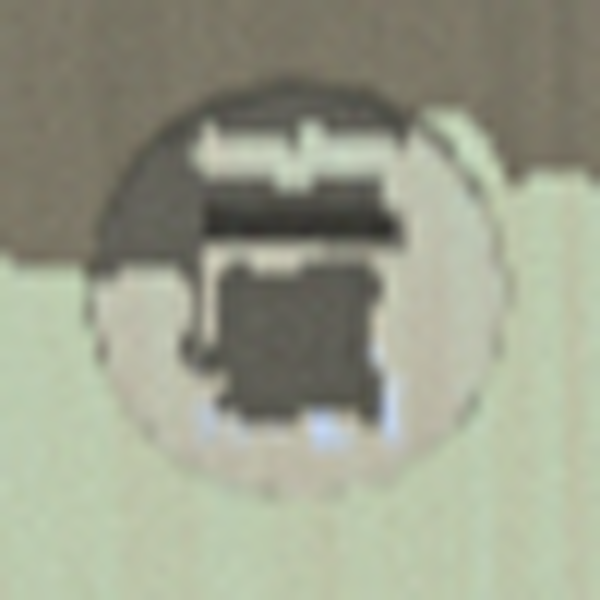

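```bash
python3 - <<'E'
from h import *
st=np.load('st1.npy',allow_pickle=True).item()
print(unproj('wrist',(260.5,178.8),48,st),unproj('wrist',(260.6,183.1),74,st),unproj('wrist',(299,66),40,st))
print(rel([474,-362,200],66))
E
```

```text
[ 6.07571251e+02 -5.23560831e-01  4.80000000e+01] [6.07158518e+02 3.01098190e-02 7.40000000e+01] [627.88420083 137.81641968  40.        ]
(array([-339.4, -189.6,   28.9]), np.float64(34.3))
```

Request:
{"name": "carry_out", "arguments": {"deltas": [{"dp":[-35,-20,0],"roll":4,"gripper":1},{"dp":[-340,-190,28],"roll":34,"gripper":1},{"dp":[-340,-190,28],"roll":34,"gripper":1},{"dp":[-340,-190,28],"roll":34,"gripper":1},{"dp":[-340,-190,28],"roll":34,"gripper":1},{"dp":[-340,-190,28],"roll":34,"gripper":1},{"dp":[-340,-190,28],"roll":34,"gripper":1},{"dp":[-340,-190,28],"roll":34,"gripper":1},{"dp":[-340,-190,28],"roll":34,"gripper":1},{"dp":[-340,-190,28],"roll":34,"gripper":1},{"dp":[-340,-190,28],"roll":34,"gripper":1},{"dp":[-340,-190,28],"roll":34,"gripper":1}]}}

```text
clock: 3.63
eef_pos: [474.1, -362.6, 201.1]
eef_rot: [3.141, -0.0, 1.156]
wrist_force: [-0.4, 0.6, -0.5]
finger_gap: 93.8
finger_force: 0.0
```

```bash
python3 - <<'E'
from h import *
st=read_state(); print(st['eef_pos'],st['eef_rot'],st['qd'].round(3))
im=snap('wrist','w2')
np.save('st2.npy',st,allow_pickle=True)
print(proj('wrist',[474,-362,52],st),proj('wrist',[442,-435,58],st))
for d in models.cut_out('wrist','crank'): print(d['p'],d['box'])
E
```

```text
[ 474.11546538 -362.59916414  201.13612172] [ 3.14142918e+00 -2.11855175e-04  1.15569997e+00] [ 0.033 -0.011  0.001  0.002  0.002  0.006]
[255.3767058  178.38928145] [255.57110098 245.05166845]
0.95 [427.3, 86.1, 512.0, 121.2]
0.91 [357.7, 130.1, 402.3, 230.2]
0.78 [240.7, 159.7, 274.0, 258.2]
```

View pics/w2.png

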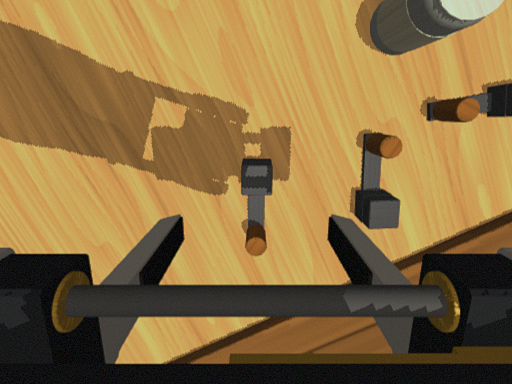

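```bash
python3 - <<'E'
from h import *
st=np.load('st2.npy',allow_pickle=True).item()
im=cv2.imread('pics/w2.png'); g=cv2.cvtColor(im,cv2.COLOR_BGR2GRAY)
print(g[150:202,252:262].mean(1).astype(int)); print(g[170:173,234:280].mean(0).astype(int));print(g[189:192,234:280].mean(0).astype(int))
hsv=im.astype(int); sub=hsv[220:262,238:274]; print(sub[:,17].tolist())
M=R.from_euler('xyz',st['eef_rot']).as_matrix()
for r in (158,159,160,186,187,188,189): print(r,(M.T@(unproj('wrist',(256.5,r),52,st)-st['eef_pos'])).round(1))
E
```

```text
[157 160 160 159 155 141 118 102  75  33  28  31  34  30  33  54  79  91
  92  91  89  90  90  90  92  86  65  48  46  48  47  48  48  48  49  48
  46  53  75  88  86  84  86  86  81  80  88  88  87  87  87  88]
[101 102 100 103 100  99  95  52  44  49  48  50  68  89  90  89  87  89
  90  90  90  89  88  90  89  91  89  91  90  90  92  92  90  57  43  48
  47  44  64 108 107 104 101 102 104 108]
[171 168 166 167 171 168 161  80  72  86  85  86  86  87  87  85  86  87
  86  86  88  86  86  87  87  85  86  86  88  86  89  88  75  45  44  45
  42  61 138 171 173 173 172 170 173 176]
[[82, 86, 86], [68, 69, 70], [48, 44, 47], [44, 46, 46], [35, 45, 59], [19, 41, 65], [15, 36, 61], [20, 42, 65], [17, 36, 63], [20, 40, 63], [12, 39, 63], [19, 38, 62], [11, 37, 60], [9, 36, 60], [21, 38, 65], [11, 34, 57], [24, 41, 71], [29, 73, 113], [35, 82, 129], [35, 84, 136], [43, 96, 154], [39, 89, 148], [42, 94, 150], [41, 92, 149], [40, 98, 155], [47, 103, 162], [41, 98, 159], [42, 100, 157], [41, 98, 157], [40, 98, 156], [41, 93, 153], [40, 98, 154], [46, 100, 156], [41, 97, 152], [38, 90, 147], [49, 99, 152], [76, 145, 181], [92, 174, 202], [96, 174, 205], [93, 170, 205], [93, 166, 207], [85, 160, 201]]
158 [ 23.8   0.9 149.1]
159 [ 22.7   0.9 149.1]
160 [ 21.6   0.9 149.1]
186 [ -8.5   0.9 149.1]
187 [ -9.7   0.9 149.1]
188 [-10.8   0.9 149.1]
189 [-12.    0.9 149.1]
```

```bash
python3 - <<'E'
from h import *
st=np.load('st2.npy',allow_pickle=True).item()
M=R.from_euler('xyz',st['eef_rot']).as_matrix()
for r,z in ((157,0),(158,0),(157,52),(187.5,52),(188,0),(236.5,58),(255.5,58),(224,12)): print(r,z,(M.T@(unproj('wrist',(256.5,r),z,st)-st['eef_pos'])).round(1))
for x in (-18,18):
  for z in (0,52): print(x,z,proj('wrist',st['eef_pos']+M@[x,0,201-z],st))
print(models.cut_out('wrist','crank')[2]['region'][150:262,256].nonzero()[0][[0,-1]]+150)
E
```

```text
157 0 [ 17.4   1.1 201.1]
158 0 [ 16.1   1.1 201.1]
157 52 [ 25.    0.9 149.1]
187.5 52 [-10.2   0.9 149.1]
188 0 [-24.    1.1 201.1]
236.5 58 [-68.3   0.9 143.1]
255.5 58 [-92.8   0.9 143.1]
224 12 [-70.5   1.1 189.1]
-18 0 [255.64558981 183.61488382]
-18 52 [255.71231026 194.03840733]
18 0 [255.62768672 156.58799422]
18 52 [255.69349358 163.18436843]
[159 256]
```

The hub lies at about tool (-0.5, +0.9), aligned within a degree, so I go straight down and grip.

Request:
{"name": "carry_out", "arguments": {"deltas": [{"dp":[0,1,40],"roll":0,"gripper":1},{"dp":[0,1,80],"roll":0,"gripper":1},{"dp":[0,1,115],"roll":0,"gripper":1},{"dp":[0,1,145],"roll":0,"gripper":1},{"dp":[0,1,165],"roll":0,"gripper":1},{"dp":[0,1,178],"roll":0,"gripper":1},{"dp":[0,1,178],"roll":0,"gripper":1},{"dp":[0,1,178],"roll":0,"gripper":-0.6},{"dp":[0,1,178],"roll":0,"gripper":-0.6},{"dp":[0,1,178],"roll":0,"gripper":-0.6},{"dp":[0,1,178],"roll":0,"gripper":-0.6},{"dp":[0,1,178],"roll":0,"gripper":-0.6}], "newtons": 40}}

```text
clock: 4.78
eef_pos: [475.3, -364.1, 23.8]
eef_rot: [3.14, 0.0, 1.156]
wrist_force: [-0.2, -0.0, -0.3]
finger_gap: 63.9
finger_force: 0.0
```

Request:
{"name": "carry_out", "arguments": {"deltas": [{"dp":[0,0,0],"roll":0,"gripper":-0.6},{"dp":[0,0,0],"roll":0,"gripper":-0.6},{"dp":[0,0,0],"roll":0,"gripper":-0.6},{"dp":[0,0,0],"roll":0,"gripper":-0.6}]}}

```text
clock: 5.12
eef_pos: [474.9, -363.9, 22.9]
eef_rot: [-3.142, -0.0, 1.156]
wrist_force: [0.3, 0.2, 0.2]
finger_gap: 37.1
finger_force: 0.0
```

Request:
{"name": "carry_out", "arguments": {"deltas": [{"dp":[0,0,0],"roll":0,"gripper":-0.6},{"dp":[0,0,0],"roll":0,"gripper":-0.6},{"dp":[0,0,0],"roll":0,"gripper":-0.6},{"dp":[0,0,0],"roll":0,"gripper":-0.6},{"dp":[0,0,-20],"roll":0,"gripper":-0.6},{"dp":[0,0,-50],"roll":0,"gripper":-0.6},{"dp":[0,0,-85],"roll":0,"gripper":-0.6},{"dp":[0,0,-120],"roll":0,"gripper":-0.6},{"dp":[0,0,-140],"roll":0,"gripper":-0.6},{"dp":[0,0,-150],"roll":0,"gripper":-0.6},{"dp":[0,0,-150],"roll":0,"gripper":-0.6}]}}

```text
clock: 6.03
eef_pos: [475.4, -364.2, 174.3]
eef_rot: [3.139, 0.001, 1.156]
wrist_force: [0.8, 0.7, -4.9]
finger_gap: 35.8
finger_force: 39.9
```

```bash
python3 - <<'E'
from h import *
st=read_state(); print(st['eef_pos'],st['eef_rot'],st['finger_gap'],st['finger_force'],st['wrist_force'])
print(rel([607,-1,170],100.2))
snap('wrist','w3'); np.save('st3.npy',st,allow_pickle=True)
E
```

```text
[ 475.36249996 -364.16331068  174.28648532] [3.13932128e+00 5.99451397e-04 1.15572311e+00] 35.77136886569535 39.9433209747076 [ 0.81682616  0.7027494  -4.86384419]
(array([385.4, -26. ,   4.3]), np.float64(-34.0))
```

View pics/w3.png

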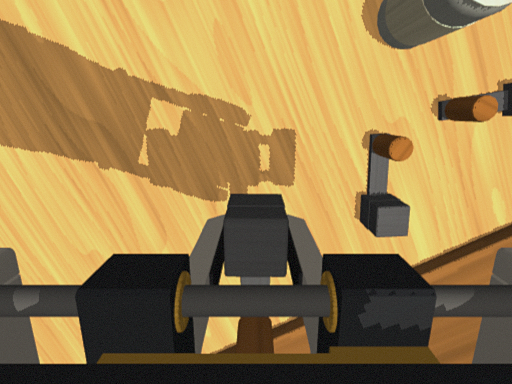

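```bash
python3 - <<'E'
from h import *
st=np.load('st3.npy',allow_pickle=True).item()
M=R.from_euler('xyz',st['eef_rot']).as_matrix()
g=cv2.cvtColor(cv2.imread('pics/w3.png'),cv2.COLOR_BGR2GRAY)
print(g[188:215,245:265].mean(1).astype(int),g[262:285,245:265].mean(1).astype(int)); print(g[240:250,212:300].mean(0).astype(int))
for x in (-18,18):
  for z in (-29.5,22.5): print(x,z,proj('wrist',st['eef_pos']+M@[x,0,z],st))
for y in(-18,18): print(proj('wrist',st['eef_pos']+M@[0,y,-29.5],st))
E
```

```text
[186 184 184 187 191 152  67  34  37  39  39  39  39  39  39  38  38  47
  48  38  38  37  38  39  40  39  39] [55 55 56 57 57 57 56 56 56 55 57 56 56 53 62 85 97 97 96 96 97 98 80]
[93 94 94 93 80 54 29 14 13 17  9 20 47 54 56 57 58 57 58 59 58 57 58 57
 57 57 58 57 58 56 58 58 58 57 58 57 57 57 57 57 56 57 57 58 57 56 58 57
 58 56 57 57 58 56 57 56 56 57 57 56 57 56 56 56 57 56 57 57 55 56 57 57
 56 55 52 43 14 13 14 14 16 31 60 83 93 95 94 93]
-18 -29.5 [256.2476851  277.56384955]
-18 22.5 [256.00399395 239.53535974]
18 -29.5 [256.23864474 217.75521509]
18 22.5 [255.9866505  192.52447361]
[223.69197606 248.51947372]
[288.79134175 248.44875485]
```

```bash
python3 - <<'E'
from h import *
print(rel([614,-40,165],100.2))
E
```

```text
(array([352.4,  -3.2,   7.2]), np.float64(-34.0))
```

Request:
{"name": "carry_out", "arguments": {"deltas": [{"dp":[20,0,0],"roll":-2,"gripper":-0.6},{"dp":[55,0,0],"roll":-6,"gripper":-0.6},{"dp":[95,0,2],"roll":-10,"gripper":-0.6},{"dp":[135,-1,4],"roll":-14,"gripper":-0.6},{"dp":[175,-1,6],"roll":-18,"gripper":-0.6},{"dp":[215,-2,8],"roll":-22,"gripper":-0.6},{"dp":[255,-2,8],"roll":-26,"gripper":-0.6},{"dp":[295,-3,8],"roll":-30,"gripper":-0.6},{"dp":[330,-3,8],"roll":-32,"gripper":-0.6},{"dp":[352,-3,8],"roll":-34,"gripper":-0.6},{"dp":[352,-3,8],"roll":-34,"gripper":-0.6},{"dp":[352,-3,8],"roll":-34,"gripper":-0.6}]}}

```text
clock: 7.08
eef_pos: [613.5, -39.4, 162.0]
eef_rot: [-3.138, -0.001, 1.751]
wrist_force: [-0.7, -1.2, -5.4]
finger_gap: 35.5
finger_force: 39.9
```

```bash
python3 - <<'E'
from h import *
st=read_state(); print(st['eef_pos'],st['eef_rot'],st['qd'].round(3))
im=snap('wrist','w4'); np.save('st4.npy',st,allow_pickle=True)
u=proj('wrist',[607,-1,60],st).round().astype(int);print(u)
c=im[u[1]-35:u[1]+35,u[0]-40:u[0]+40,::-1]
cv2.imwrite('pics/w4c.png',cv2.resize(c,None,fx=8,fy=8,interpolation=cv2.INTER_CUBIC))
E
```

```text
[613.47310461 -39.37989503 162.02739945] [-3.13757546e+00 -1.18648244e-03  1.75100559e+00] [-0.042 -0.018  0.008 -0.007  0.003  0.001]
[257 150]
```

View pics/w4c.png

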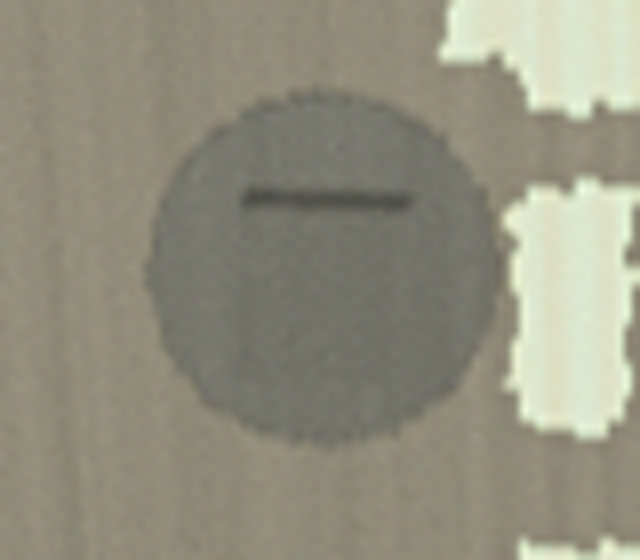

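The collar centre is at about (257, 148) and the shaft edge is tilted about 1.5° clockwise, so the shaft yaw is about 99°.

```bash
python3 - <<'E'
from h import *
st=np.load('st4.npy',allow_pickle=True).item()
p=unproj('wrist',(256.9,147.8),48,st); print(p)
print(rel([p[0],p[1],108],99))
E
```

```text
[ 6.07260537e+02 -3.86373397e-01  4.80000000e+01]
(array([40.5,  1.1, 54.5]), np.float64(1.2))
```

Request:
{"name": "carry_out", "arguments": {"deltas": [{"dp":[25,1,10],"roll":0,"gripper":-0.6},{"dp":[40,1,25],"roll":1,"gripper":-0.6},{"dp":[40.5,1,45],"roll":1,"gripper":-0.6},{"dp":[40.5,1,56],"roll":1,"gripper":-0.6},{"dp":[40.5,1,56],"roll":1,"gripper":-0.6},{"dp":[40.5,1,56],"roll":1,"gripper":-0.6}]}}

```text
clock: 7.63
eef_pos: [607.7, -1.6, 108.5]
eef_rot: [-3.14, -0.0, 1.73]
wrist_force: [-0.7, 0.4, -4.4]
finger_gap: 35.8
finger_force: 39.9
```

Request:
{"name": "carry_out", "arguments": {"deltas": [{"dp":[0,0,4],"roll":0,"gripper":-0.6},{"dp":[0,0,8],"roll":0,"gripper":-0.6},{"dp":[0,0,11],"roll":0,"gripper":-0.6},{"dp":[0,0,13],"roll":0,"gripper":-0.6},{"dp":[0,0,13],"roll":0,"gripper":-0.6}]}}

```text
clock: 8.05
eef_pos: [607.8, -0.6, 95.5]
eef_rot: [-3.141, -0.0, 1.732]
wrist_force: [0.8, -0.4, -5.8]
finger_gap: 35.6
finger_force: 39.9
```

Request:
{"name": "carry_out", "arguments": {"deltas": [{"dp":[0,0,2],"roll":0,"gripper":-0.6},{"dp":[0,0,4],"roll":0,"gripper":-0.6},{"dp":[0,0,5],"roll":0,"gripper":-0.6},{"dp":[0,0,6],"roll":0,"gripper":-0.6},{"dp":[0,0,6],"roll":0,"gripper":-0.6}]}}

```text
clock: 8.47
eef_pos: [607.9, -0.5, 89.7]
eef_rot: [-3.141, -0.0, 1.732]
wrist_force: [0.2, 0.5, -6.2]
finger_gap: 36.0
finger_force: 39.9
```

Sliding on. The home position is at about z 71.

Request:
{"name": "carry_out", "arguments": {"deltas": [{"dp":[0,0,2],"roll":0,"gripper":-0.6},{"dp":[0,0,4],"roll":0,"gripper":-0.6},{"dp":[0,0,6],"roll":0,"gripper":-0.6},{"dp":[0,0,8],"roll":0,"gripper":-0.6},{"dp":[0,0,9],"roll":0,"gripper":-0.6},{"dp":[0,0,9],"roll":0,"gripper":-0.6}]}}

```text
clock: 8.97
eef_pos: [607.8, -0.5, 80.5]
eef_rot: [-3.141, -0.0, 1.732]
wrist_force: [-0.9, 0.7, -5.1]
finger_gap: 35.7
finger_force: 39.9
```

Request:
{"name": "carry_out", "arguments": {"deltas": [{"dp":[0,0,2],"roll":0,"gripper":-0.6},{"dp":[0,0,4],"roll":0,"gripper":-0.6},{"dp":[0,0,6],"roll":0,"gripper":-0.6},{"dp":[0,0,7],"roll":0,"gripper":-0.6},{"dp":[0,0,7.5],"roll":0,"gripper":-0.6},{"dp":[0,0,7.5],"roll":0,"gripper":-0.6},{"dp":[0,0,7.5],"roll":0,"gripper":-0.6}]}}

```text
clock: 9.55
eef_pos: [608.0, -0.5, 73.4]
eef_rot: [3.142, 0.0, 1.732]
wrist_force: [-0.7, -0.3, -4.9]
finger_gap: 35.5
finger_force: 39.9
```

Request:
{"name": "carry_out", "arguments": {"deltas": [{"dp":[0,0,0.5],"roll":0,"gripper":-0.6},{"dp":[0,0,1],"roll":0,"gripper":-0.6},{"dp":[0,0,1],"roll":0,"gripper":-0.6},{"dp":[0,0,1],"roll":0,"gripper":-0.6}]}}

```text
clock: 9.88
eef_pos: [607.9, -0.5, 72.4]
eef_rot: [-3.142, -0.0, 1.732]
wrist_force: [-0.5, 0.2, -4.6]
finger_gap: 35.6
finger_force: 39.9
```

Request:
{"name": "carry_out", "arguments": {"deltas": [{"dp":[0,0,0.5],"roll":0,"gripper":-0.6},{"dp":[0,0,1],"roll":0,"gripper":-0.6},{"dp":[0,0,1],"roll":0,"gripper":-0.6},{"dp":[0,0,1],"roll":0,"gripper":-0.6}]}}

```text
clock: 10.22
eef_pos: [607.9, -0.5, 71.3]
eef_rot: [-3.141, -0.0, 1.732]
wrist_force: [-0.1, 0.3, -4.2]
finger_gap: 35.6
finger_force: 39.9
```

Request:
{"name": "carry_out", "arguments": {"deltas": [{"dp":[0,0,0.5],"roll":0,"gripper":-0.6},{"dp":[0,0,0.7],"roll":0,"gripper":-0.6},{"dp":[0,0,0.7],"roll":0,"gripper":-0.6}]}}

```text
clock: 10.47
eef_pos: [608.0, -0.6, 70.9]
eef_rot: [3.141, 0.0, 1.732]
wrist_force: [-1.0, 0.4, -2.5]
finger_gap: 35.7
finger_force: 39.9
```

Contact is beginning; half a millimetre more to confirm.

Request:
{"name": "carry_out", "arguments": {"deltas": [{"dp":[0,0,0.4],"roll":0,"gripper":-0.6},{"dp":[0,0,0.6],"roll":0,"gripper":-0.6},{"dp":[0,0,0.6],"roll":0,"gripper":-0.6}]}}

```text
clock: 10.72
eef_pos: [608.0, -0.5, 70.9]
eef_rot: [3.141, 0.0, 1.732]
wrist_force: [-4.6, 0.7, 5.3]
finger_gap: 35.8
finger_force: 39.9
```

Home: the stop is firm at z 70.9, as calculated. Release, rise and go to the knob.

Request:
{"name": "carry_out", "arguments": {"deltas": [{"dp":[0,0,-0.8],"roll":0,"gripper":0.3},{"dp":[0,0,-0.8],"roll":0,"gripper":0.3},{"dp":[0,0,-0.8],"roll":0,"gripper":0.3},{"dp":[0,0,-0.8],"roll":0,"gripper":0.3},{"dp":[0,0,-15],"roll":0,"gripper":0.3},{"dp":[0,0,-35],"roll":0,"gripper":0.3},{"dp":[0,0,-55],"roll":0,"gripper":0.3},{"dp":[0,0,-60],"roll":0,"gripper":0.3},{"dp":[-25,0,-60],"roll":0,"gripper":0.3},{"dp":[-60,0,-60],"roll":0,"gripper":0.3},{"dp":[-80,0,-60],"roll":0,"gripper":0.3},{"dp":[-80,0,-60],"roll":0,"gripper":0.3}], "newtons": 20}}

```text
clock: 11.72
eef_pos: [620.8, -82.9, 129.1]
eef_rot: [-3.141, 0.0, 1.729]
wrist_force: [0.2, 0.1, -0.1]
finger_gap: 60.9
finger_force: 0.0
```

```bash
python3 - <<'E'
from h import *
st=read_state(); print(st['eef_pos'],st['eef_rot'],st['finger_gap'],st['wrist_force'])
im=snap('top','top2'); c=im[125:195,205:285,::-1]
w=snap('wrist')[:, :, ::-1]
cv2.imwrite('pics/c2.png',np.hstack([cv2.resize(c,(440,385),interpolation=cv2.INTER_CUBIC),w[:385,76:436][:,:].copy() if 0 else cv2.resize(w,(360,385))]))
d=np.array([np.cos(1.732),np.sin(1.732)])
H=np.array([607.7,-.5]);K=H-80*d
print('pred hub, knob top px',proj('top',[*H,100]),proj('top',[*K,106]),proj('wrist',[*H,100],st),proj('wrist',[*K,106],st))
E
```

```text
[620.81624058 -82.93858556 129.12716477] [-3.14109071e+00  3.52874335e-04  1.72855934e+00] 60.92133477947205 [ 0.22586505  0.14622156 -0.13888138]
pred hub, knob top px [238.39160697 156.16034123] [266.18646181 152.01601222] [255.62389352  96.55072555] [256.08127266 211.86879717]
```

View pics/c2.png

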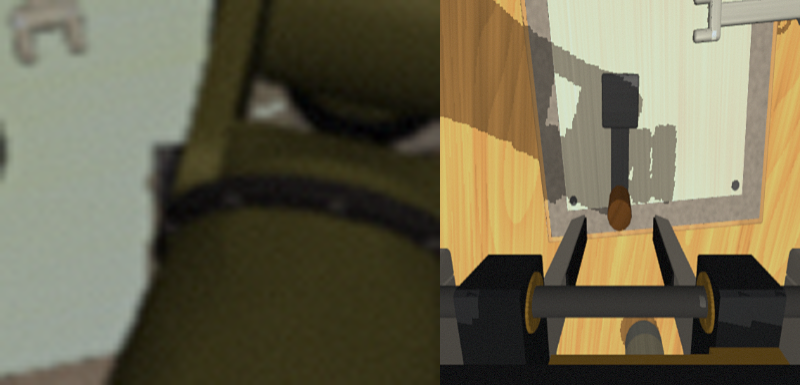

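The wrist view shows the knob top at about (255, 213), where predicted (256, 212), and the hub seated. I descend and grip the knob.

Request:
{"name": "carry_out", "arguments": {"deltas": [{"dp":[0,0,20],"roll":0,"gripper":0.3},{"dp":[0,0,40],"roll":0,"gripper":0.3},{"dp":[0,0,54],"roll":0,"gripper":0.3},{"dp":[0,0,57],"roll":0,"gripper":0.3},{"dp":[0,0,57],"roll":0,"gripper":-0.7},{"dp":[0,0,57],"roll":0,"gripper":-0.7},{"dp":[0,0,57],"roll":0,"gripper":-0.7},{"dp":[0,0,57],"roll":0,"gripper":-0.7},{"dp":[0,0,57],"roll":0,"gripper":-0.7},{"dp":[0,0,57],"roll":0,"gripper":-0.7},{"dp":[0,0,57],"roll":0,"gripper":-0.7},{"dp":[0,0,57],"roll":0,"gripper":-0.7}], "newtons": 25}}

```text
clock: 12.82
eef_pos: [620.9, -79.6, 73.4]
eef_rot: [3.141, 0.0, 1.732]
wrist_force: [-0.5, -0.6, 1.8]
finger_gap: 25.3
finger_force: 25.0
```

```bash
cat > arc.py <<'E'
# rows for clockwise arc about hub centre C from current pose: python3 arc.py step n
import sys; from h import *
st=read_state(); s,n=float(sys.argv[1]),int(sys.argv[2]); C=np.array([607.7,-.5])
p=st['eef_pos'][:2]-C; y=st['eef_rot'][2]; a0=np.arctan2(p[1],p[0])
M=np.array([[np.cos(y),np.sin(y)],[np.sin(y),-np.cos(y)]])
t=np.array([np.sin(a0),-np.cos(a0)]); f=st['wrist_force'][:2]
print('ang',np.degrees(a0).round(1),'r',np.linalg.norm(p).round(1),'z',st['eef_pos'][2].round(1),'Ft',(f@t).round(1),'Fr',(f@p/np.linalg.norm(p)).round(1),'gap',st['finger_gap'].round(1),st['finger_force'].round(1))
for k in range(1,n+1):
    a=a0-np.radians(s*k); print((M.T@(80*np.array([np.cos(a),np.sin(a)])-p)).round(1).tolist())
E
python3 arc.py 10 12
```

```text
Traceback (most recent call last):
  File "arc.py", line 7, in <module>
    print('ang',np.degrees(a0).round(1),'r',np.linalg.norm(p).round(1),'z',st['eef_pos'][2].round(1),'Ft',(f@t).round(1),'Fr',(f@p/np.linalg.norm(p)).round(1),'gap',st['finger_gap'].round(1),st['finger_force'].round(1))
                                                                                                                                                                     ^^^^^^^^^^^^^^^^^^^^^^
AttributeError: 'float' object has no attribute 'round'
```

```bash
sed -i "s/st\['finger_gap'\].round(1),st\['finger_force'\].round(1)/st['finger_gap'],st['finger_force']/" arc.py; python3 arc.py 10 12
```

```text
ang -80.5 r 80.2 z 73.4 Ft 0.6 Fr 0.5 gap 25.344678261510126 25.000323057174683
[1.4, -13.9]
[4.9, -27.4]
[10.8, -40.1]
[18.7, -51.5]
[28.5, -61.4]
[39.9, -69.5]
[52.5, -75.4]
[66.0, -79.1]
[79.8, -80.4]
[93.7, -79.3]
[107.2, -75.7]
[119.9, -69.9]
```

Request:
{"name": "carry_out", "arguments": {"deltas": [{"dp":[1.4,-13.9,0],"roll":0,"gripper":-0.7},{"dp":[4.9,-27.4,0],"roll":0,"gripper":-0.7},{"dp":[10.8,-40.1,0],"roll":0,"gripper":-0.7},{"dp":[18.7,-51.5,0],"roll":0,"gripper":-0.7},{"dp":[28.5,-61.4,0],"roll":0,"gripper":-0.7},{"dp":[39.9,-69.5,0],"roll":0,"gripper":-0.7}]}}

```text
clock: 13.32
eef_pos: [545.7, -51.6, 73.5]
eef_rot: [3.14, 0.001, 1.731]
wrist_force: [5.4, -0.6, 0.2]
finger_gap: 25.4
finger_force: 25.0
```

```bash
python3 arc.py 10 12
```

```text
ang -140.5 r 80.3 z 73.5 Ft -4.0 Fr -3.8 gap 25.403779793107976 25.00261902809143
[12.8, -5.7]
[26.2, -9.4]
[40.1, -10.7]
[54.0, -9.5]
[67.5, -6.0]
[80.1, -0.2]
[91.6, 7.7]
[101.5, 17.6]
[109.6, 28.9]
[115.6, 41.5]
[119.2, 55.0]
[120.5, 68.9]
```

Request:
{"name": "carry_out", "arguments": {"deltas": [{"dp":[12.8,-5.7,0],"roll":0,"gripper":-0.7},{"dp":[26.2,-9.4,0],"roll":0,"gripper":-0.7},{"dp":[40.1,-10.7,0],"roll":0,"gripper":-0.7},{"dp":[54,-9.5,0],"roll":0,"gripper":-0.7},{"dp":[67.5,-6,0],"roll":0,"gripper":-0.7},{"dp":[80.1,-0.2,0],"roll":0,"gripper":-0.7},{"dp":[91.6,7.7,0],"roll":0,"gripper":-0.7},{"dp":[101.5,17.6,0],"roll":0,"gripper":-0.7},{"dp":[109.6,28.9,0],"roll":0,"gripper":-0.7},{"dp":[115.6,41.5,0],"roll":0,"gripper":-0.7},{"dp":[119.2,55,0],"roll":0,"gripper":-0.7},{"dp":[120.5,68.9,0],"roll":0,"gripper":-0.7}]}}

```text
clock: 14.32
eef_pos: [594.7, 79.2, 73.0]
eef_rot: [-3.14, 0.001, 1.732]
wrist_force: [-4.1, -9.9, 3.7]
finger_gap: 25.5
finger_force: 25.0
```

```bash
python3 arc.py 10 12
```

```text
ang 99.3 r 80.8 z 73.0 Ft -5.6 Fr -9.1 gap 25.530501687139886 25.003565847873688
[-2.0, 13.9]
[-5.6, 27.4]
[-11.5, 40.0]
[-19.5, 51.4]
[-29.4, 61.3]
[-40.8, 69.3]
[-53.4, 75.2]
[-66.9, 78.8]
[-80.8, 80.0]
[-94.7, 78.8]
[-108.1, 75.2]
[-120.8, 69.3]
```

Request:
{"name": "carry_out", "arguments": {"deltas": [{"dp":[-2.5,13.9,0],"roll":0,"gripper":-0.7},{"dp":[-6.2,27.4,0],"roll":0,"gripper":-0.7},{"dp":[-12,40,0],"roll":0,"gripper":-0.7},{"dp":[-20,51.2,0],"roll":0,"gripper":-0.7},{"dp":[-29.8,61,0],"roll":0,"gripper":-0.7},{"dp":[-41,69,0],"roll":0,"gripper":-0.7},{"dp":[-53.5,75,0],"roll":0,"gripper":-0.7},{"dp":[-67,78.7,0],"roll":0,"gripper":-0.7},{"dp":[-80.8,80,0],"roll":0,"gripper":-0.7},{"dp":[-94.7,78.8,0],"roll":0,"gripper":-0.7},{"dp":[-108.1,75.2,0],"roll":0,"gripper":-0.7},{"dp":[-120.8,69.3,0],"roll":0,"gripper":-0.7}]}}

```text
clock: 15.32
eef_pos: [682.8, -28.2, 73.3]
eef_rot: [3.141, -0.002, 1.732]
wrist_force: [-1.5, 6.5, 3.7]
finger_gap: 25.5
finger_force: 25.0
```

```bash
sed -i 's/607.7,-.5/607.5,-1.0/' arc.py; python3 arc.py 10 12
```

```text
ang -19.8 r 80.1 z 73.3 Ft -5.6 Fr -3.6 gap 25.52869015607632 25.00571608543396
[-11.5, -7.9]
[-21.5, -17.6]
[-29.7, -28.9]
[-35.8, -41.4]
[-39.6, -54.9]
[-41.0, -68.7]
[-40.0, -82.6]
[-36.7, -96.2]
[-31.0, -108.9]
[-23.1, -120.4]
[-13.4, -130.5]
[-2.1, -138.6]
```

Swept 300°. Another 120° (to 420°).

Request:
{"name": "carry_out", "arguments": {"deltas": [{"dp":[-11.5,-7.9,0],"roll":0,"gripper":-0.7},{"dp":[-21.5,-17.6,0],"roll":0,"gripper":-0.7},{"dp":[-29.7,-28.9,0],"roll":0,"gripper":-0.7},{"dp":[-35.8,-41.4,0],"roll":0,"gripper":-0.7},{"dp":[-39.6,-54.9,0],"roll":0,"gripper":-0.7},{"dp":[-41,-68.7,0],"roll":0,"gripper":-0.7},{"dp":[-40,-82.6,0],"roll":0,"gripper":-0.7},{"dp":[-36.7,-96.2,0],"roll":0,"gripper":-0.7},{"dp":[-31,-108.9,0],"roll":0,"gripper":-0.7},{"dp":[-23.1,-120.4,0],"roll":0,"gripper":-0.7},{"dp":[-13.4,-130.5,0],"roll":0,"gripper":-0.7},{"dp":[-2.1,-138.6,0],"roll":0,"gripper":-0.7}]}}

```text
clock: 16.32
eef_pos: [546.3, -52.8, 73.4]
eef_rot: [3.138, -0.0, 1.731]
wrist_force: [12.3, 6.6, -2.4]
finger_gap: 25.7
finger_force: 25.0
```

```bash
python3 arc.py 10 12
```

```text
ang -139.7 r 80.2 z 73.4 Ft -2.9 Fr -13.7 gap 25.725129623116054 25.00919222831726
[12.6, -6.0]
[26.0, -9.9]
[39.9, -11.3]
[53.8, -10.4]
[67.3, -7.0]
[80.1, -1.3]
[91.6, 6.4]
[101.7, 16.1]
[109.9, 27.4]
[116.0, 39.9]
[119.9, 53.3]
[121.3, 67.2]
```

```bash
sed -i 's/607.5,-1.0/607.5,-0.5/; s/(80\*np/(79.2*np/' arc.py; python3 arc.py 10 12
```

```text
ang -139.5 r 80.5 z 73.4 Ft -3.0 Fr -13.7 gap 25.725129623116054 25.00919222831726
[13.0, -5.0]
[26.3, -8.9]
[40.0, -10.4]
[53.8, -9.6]
[67.2, -6.3]
[79.8, -0.7]
[91.3, 6.9]
[101.3, 16.4]
[109.5, 27.6]
[115.6, 39.9]
[119.5, 53.2]
[121.0, 66.9]
```

Request:
{"name": "carry_out", "arguments": {"deltas": [{"dp":[13,-5,0],"roll":0,"gripper":-0.7},{"dp":[26.3,-8.9,0],"roll":0,"gripper":-0.7},{"dp":[40,-10.4,0],"roll":0,"gripper":-0.7},{"dp":[53.8,-9.6,0],"roll":0,"gripper":-0.7},{"dp":[67.2,-6.3,0],"roll":0,"gripper":-0.7},{"dp":[79.8,-0.7,0],"roll":0,"gripper":-0.7},{"dp":[91.3,6.9,0],"roll":0,"gripper":-0.7},{"dp":[101.3,16.4,0],"roll":0,"gripper":-0.7},{"dp":[109.5,27.6,0],"roll":0,"gripper":-0.7},{"dp":[115.6,39.9,0],"roll":0,"gripper":-0.7},{"dp":[119.5,53.2,0],"roll":0,"gripper":-0.7},{"dp":[121,66.9,0],"roll":0,"gripper":-0.7}]}}

```text
clock: 17.32
eef_pos: [591.9, 78.3, 73.0]
eef_rot: [-3.139, -0.001, 1.733]
wrist_force: [-6.1, -1.2, 7.1]
finger_gap: 25.4
finger_force: 25.0
```

```bash
python3 arc.py 4 8
```

```text
ang 101.2 r 80.3 z 73.0 Ft -6.2 Fr 0.0 gap 25.385977293211415 25.003899335861206
[-1.1, 5.6]
[-1.5, 11.1]
[-2.3, 16.6]
[-3.4, 22.0]
[-5.0, 27.3]
[-6.9, 32.5]
[-9.1, 37.5]
[-11.7, 42.4]
```

Request:
{"name": "carry_out", "arguments": {"deltas": [{"dp":[-0.8,5.6,0],"roll":0,"gripper":-0.7},{"dp":[-1.5,11.1,0],"roll":0,"gripper":-0.7},{"dp":[-2.3,16.6,0],"roll":0,"gripper":-0.7},{"dp":[-3.4,22,0],"roll":0,"gripper":-0.7},{"dp":[-5,27.3,0],"roll":0,"gripper":-0.7},{"dp":[-5,27.3,0],"roll":0,"gripper":-0.7},{"dp":[-5,27.3,0],"roll":0,"gripper":-0.7}]}}

```text
clock: 17.9
eef_pos: [620.2, 78.3, 73.3]
eef_rot: [3.141, -0.002, 1.732]
wrist_force: [-0.0, 8.6, 7.0]
finger_gap: 25.4
finger_force: 25.0
```

```bash
python3 arc.py 4 6
```

```text
ang 80.8 r 79.8 z 73.3 Ft -1.4 Fr 8.5 gap 25.441753110518228 25.002697706222534
[-2.5, 5.0]
[-4.8, 10.0]
[-7.4, 14.9]
[-10.4, 19.5]
[-13.7, 24.0]
[-17.3, 28.2]
```

```bash
sed -i 's/607.5,-0.5/607.8,0.2/; s/(79.2\*np/(80*np/' arc.py; python3 arc.py 4 6
```

```text
ang 81.0 r 79.1 z 73.3 Ft -1.4 Fr 8.5 gap 25.441753110518228 25.002697706222534
[-1.1, 5.5]
[-3.4, 10.6]
[-6.0, 15.5]
[-9.0, 20.3]
[-12.3, 24.8]
[-15.9, 29.0]
```

Request:
{"name": "carry_out", "arguments": {"deltas": [{"dp":[-1.1,5.5,0],"roll":0,"gripper":-0.7},{"dp":[-3.4,10.6,0],"roll":0,"gripper":-0.7},{"dp":[-6,15.5,0],"roll":0,"gripper":-0.7},{"dp":[-9,20.3,0],"roll":0,"gripper":-0.7},{"dp":[-9,20.3,0],"roll":0,"gripper":-0.7},{"dp":[-9,20.3,0],"roll":0,"gripper":-0.7}]}}

```text
clock: 18.4
eef_pos: [641.7, 71.9, 73.2]
eef_rot: [-3.141, -0.001, 1.732]
wrist_force: [0.7, 3.6, 5.6]
finger_gap: 25.9
finger_force: 25.0
```

```bash
python3 arc.py 4 6
```

```text
ang 64.7 r 79.3 z 73.2 Ft -0.9 Fr 3.6 gap 25.91944231035509 25.006054937839508
[-2.8, 4.9]
[-6.4, 9.1]
[-10.3, 13.1]
[-14.5, 16.8]
[-18.9, 20.2]
[-23.6, 23.3]
```

Request:
{"name": "carry_out", "arguments": {"deltas": [{"dp":[-2.8,4.9,0],"roll":0,"gripper":-0.7},{"dp":[-6.4,9.1,0],"roll":0,"gripper":-0.7},{"dp":[-10.3,13.1,0],"roll":0,"gripper":-0.7},{"dp":[-14.5,16.8,0],"roll":0,"gripper":-0.7},{"dp":[-18.9,20.2,0],"roll":0,"gripper":-0.7},{"dp":[-18.9,20.2,0],"roll":0,"gripper":-0.7},{"dp":[-18.9,20.2,0],"roll":0,"gripper":-0.7}]}}

```text
clock: 18.98
eef_pos: [664.4, 56.0, 73.1]
eef_rot: [-3.141, -0.001, 1.732]
wrist_force: [-1.2, 1.1, 7.2]
finger_gap: 25.8
finger_force: 25.0
```

```bash
python3 arc.py 4 6; python3 - <<'E'
from h import *
st=read_state()
im=snap('wrist','w5')
E
```

```text
ang 44.6 r 79.5 z 73.1 Ft -1.7 Fr -0.1 gap 25.775145743376846 25.01409351825714
[-4.4, 3.5]
[-9.3, 6.2]
[-14.3, 8.6]
[-19.5, 10.6]
[-24.8, 12.3]
[-30.3, 13.6]
```

View pics/w5.png

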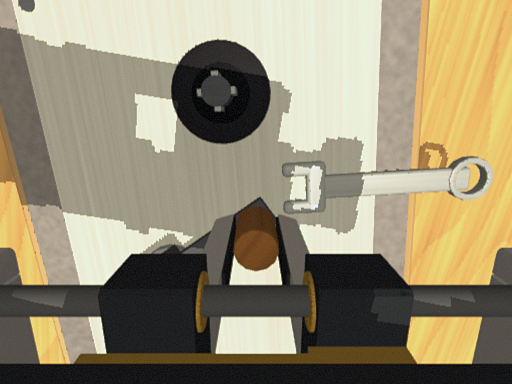

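The knob is held upright in the pads at (255, 245), and the fingers clear the wrench and cutter. Winding continues in steps of about 20°.

Request:
{"name": "carry_out", "arguments": {"deltas": [{"dp":[-4.4,3.5,0],"roll":0,"gripper":-0.7},{"dp":[-9.3,6.2,0],"roll":0,"gripper":-0.7},{"dp":[-14.3,8.6,0],"roll":0,"gripper":-0.7},{"dp":[-19.5,10.6,0],"roll":0,"gripper":-0.7},{"dp":[-24.8,12.3,0],"roll":0,"gripper":-0.7},{"dp":[-24.8,12.3,0],"roll":0,"gripper":-0.7},{"dp":[-24.8,12.3,0],"roll":0,"gripper":-0.7}]}}

```text
clock: 19.62
eef_pos: [680.3, 33.4, 73.0]
eef_rot: [-3.14, -0.001, 1.732]
wrist_force: [-2.6, 0.9, 5.9]
finger_gap: 25.6
finger_force: 25.0
```

```bash
python3 arc.py 4 6
```

```text
ang 24.6 r 79.7 z 73.0 Ft -1.9 Fr -2.0 gap 25.597864809716082 25.02301186323166
[-5.4, 1.5]
[-10.9, 2.5]
[-16.4, 3.0]
[-22.0, 3.1]
[-27.6, 2.9]
[-33.1, 2.2]
```

Request:
{"name": "carry_out", "arguments": {"deltas": [{"dp":[-5.4,1.5,0],"roll":0,"gripper":-0.7},{"dp":[-10.9,2.5,0],"roll":0,"gripper":-0.7},{"dp":[-16.4,3,0],"roll":0,"gripper":-0.7},{"dp":[-22,3.1,0],"roll":0,"gripper":-0.7},{"dp":[-27.6,2.9,0],"roll":0,"gripper":-0.7},{"dp":[-27.6,2.9,0],"roll":0,"gripper":-0.7},{"dp":[-27.6,2.9,0],"roll":0,"gripper":-0.7}]}}

```text
clock: 20.2
eef_pos: [687.5, 6.8, 73.0]
eef_rot: [-3.14, -0.001, 1.732]
wrist_force: [-3.6, 1.7, 6.7]
finger_gap: 25.3
finger_force: 25.0
```

```bash
python3 arc.py 4 6
```

```text
ang 4.8 r 80.0 z 73.0 Ft -2.0 Fr -3.4 gap 25.278248383621495 25.022363662719727
[-5.6, -0.6]
[-11.0, -1.6]
[-16.4, -3.0]
[-21.7, -4.8]
[-26.9, -6.9]
[-31.9, -9.4]
```

Swept 635°.

Request:
{"name": "carry_out", "arguments": {"deltas": [{"dp":[-5.6,-0.6,0],"roll":0,"gripper":-0.7},{"dp":[-11,-1.6,0],"roll":0,"gripper":-0.7},{"dp":[-16.4,-3,0],"roll":0,"gripper":-0.7},{"dp":[-21.7,-4.8,0],"roll":0,"gripper":-0.7},{"dp":[-26.9,-6.9,0],"roll":0,"gripper":-0.7},{"dp":[-26.9,-6.9,0],"roll":0,"gripper":-0.7},{"dp":[-26.9,-6.9,0],"roll":0,"gripper":-0.7}]}}

```text
clock: 20.78
eef_pos: [685.3, -20.7, 73.1]
eef_rot: [-3.141, -0.001, 1.732]
wrist_force: [-0.7, 1.9, 5.6]
finger_gap: 25.6
finger_force: 25.0
```

```bash
python3 arc.py 4 6
```

```text
ang -15.1 r 80.2 z 73.1 Ft -1.6 Fr -1.2 gap 25.623245627499344 25.01205950975418
[-4.9, -2.7]
[-9.7, -5.5]
[-14.3, -8.6]
[-18.7, -12.1]
[-22.9, -15.9]
[-26.7, -19.9]
```

Request:
{"name": "carry_out", "arguments": {"deltas": [{"dp":[-4.9,-2.7,0],"roll":0,"gripper":-0.7},{"dp":[-9.7,-5.5,0],"roll":0,"gripper":-0.7},{"dp":[-14.3,-8.6,0],"roll":0,"gripper":-0.7},{"dp":[-18.7,-12.1,0],"roll":0,"gripper":-0.7},{"dp":[-22.9,-15.9,0],"roll":0,"gripper":-0.7},{"dp":[-22.9,-15.9,0],"roll":0,"gripper":-0.7},{"dp":[-22.9,-15.9,0],"roll":0,"gripper":-0.7}]}}

```text
clock: 21.37
eef_pos: [673.1, -47.0, 73.0]
eef_rot: [-3.141, -0.001, 1.731]
wrist_force: [-1.7, 2.6, 5.5]
finger_gap: 25.3
finger_force: 25.0
```

```bash
python3 arc.py 4 6
```

```text
ang -35.9 r 80.5 z 73.0 Ft -1.1 Fr -2.9 gap 25.323002043662957 25.00589668750763
[-3.4, -4.5]
[-6.9, -8.8]
[-10.1, -13.4]
[-13.0, -18.2]
[-15.5, -23.2]
[-17.7, -28.3]
```

Request:
{"name": "carry_out", "arguments": {"deltas": [{"dp":[-3.4,-4.5,0],"roll":0,"gripper":-0.7},{"dp":[-6.9,-8.8,0],"roll":0,"gripper":-0.7},{"dp":[-10.1,-13.4,0],"roll":0,"gripper":-0.7},{"dp":[-13,-18.2,0],"roll":0,"gripper":-0.7},{"dp":[-15.5,-23.2,0],"roll":0,"gripper":-0.7},{"dp":[-15.5,-23.2,0],"roll":0,"gripper":-0.7},{"dp":[-15.5,-23.2,0],"roll":0,"gripper":-0.7}]}}

```text
clock: 21.95
eef_pos: [652.8, -66.7, 73.2]
eef_rot: [-3.141, 0.0, 1.731]
wrist_force: [2.5, -0.4, 4.9]
finger_gap: 25.7
finger_force: 25.0
```

```bash
python3 arc.py 4 6
```

```text
ang -56.1 r 80.6 z 73.2 Ft -1.9 Fr 1.7 gap 25.723624773108202 25.000751316547394
[-1.6, -5.4]
[-3.4, -10.7]
[-4.8, -16.1]
[-5.9, -21.6]
[-6.5, -27.1]
[-6.8, -32.7]
```

Request:
{"name": "carry_out", "arguments": {"deltas": [{"dp":[-1.8,-5.4,0],"roll":0,"gripper":-0.7},{"dp":[-3.6,-10.7,0],"roll":0,"gripper":-0.7},{"dp":[-4.9,-16.1,0],"roll":0,"gripper":-0.7},{"dp":[-6,-21.6,0],"roll":0,"gripper":-0.7},{"dp":[-6.7,-27.1,0],"roll":0,"gripper":-0.7},{"dp":[-6.7,-27.1,0],"roll":0,"gripper":-0.7},{"dp":[-6.7,-27.1,0],"roll":0,"gripper":-0.7}]}}

```text
clock: 22.53
eef_pos: [627.4, -77.9, 73.3]
eef_rot: [-3.142, 0.001, 1.731]
wrist_force: [1.6, -5.9, 4.7]
finger_gap: 25.8
finger_force: 25.0
```

```bash
python3 arc.py 4 6
```

```text
ang -75.9 r 80.6 z 73.3 Ft -0.1 Fr 6.1 gap 25.838462072188847 25.001153647899628
[0.3, -5.6]
[0.4, -11.2]
[0.9, -16.8]
[1.8, -22.3]
[3.0, -27.7]
[4.7, -33.1]
```

Request:
{"name": "carry_out", "arguments": {"deltas": [{"dp":[-0.4,-5.6,0],"roll":0,"gripper":-0.7},{"dp":[-0.2,-11.2,0],"roll":0,"gripper":-0.7},{"dp":[0.4,-16.8,0],"roll":0,"gripper":-0.7},{"dp":[1.4,-22.3,0],"roll":0,"gripper":-0.7},{"dp":[2.7,-27.7,0],"roll":0,"gripper":-0.7},{"dp":[2.7,-27.7,0],"roll":0,"gripper":-0.7},{"dp":[2.7,-27.7,0],"roll":0,"gripper":-0.7}]}}

```text
clock: 23.12
eef_pos: [599.5, -80.0, 73.3]
eef_rot: [-3.141, 0.002, 1.731]
wrist_force: [0.5, -7.7, 5.9]
finger_gap: 25.5
finger_force: 25.0
```

```bash
python3 arc.py 4 6
```

```text
ang -95.9 r 80.6 z 73.3 Ft -1.3 Fr 7.6 gap 25.488753798868537 25.002494752407074
[2.2, -5.2]
[4.2, -10.4]
[6.6, -15.4]
[9.3, -20.3]
[12.4, -25.0]
[15.7, -29.5]
```

Request:
{"name": "carry_out", "arguments": {"deltas": [{"dp":[1,-5.5,0],"roll":0,"gripper":-0.7},{"dp":[3,-10.8,0],"roll":0,"gripper":-0.7},{"dp":[5.5,-15.8,0],"roll":0,"gripper":-0.7},{"dp":[8.4,-20.7,0],"roll":0,"gripper":-0.7},{"dp":[11.6,-25.4,0],"roll":0,"gripper":-0.7},{"dp":[11.6,-25.4,0],"roll":0,"gripper":-0.7},{"dp":[11.6,-25.4,0],"roll":0,"gripper":-0.7}]}}

```text
clock: 23.7
eef_pos: [572.4, -72.3, 73.2]
eef_rot: [-3.141, 0.001, 1.732]
wrist_force: [-0.9, -6.2, 6.6]
finger_gap: 25.6
finger_force: 25.0
```

```bash
python3 arc.py 4 6
```

```text
ang -116.1 r 80.7 z 73.2 Ft -1.9 Fr 6.0 gap 25.613999484352007 25.005489885807037
[3.9, -4.1]
[7.6, -8.3]
[11.6, -12.2]
[15.8, -15.8]
[20.3, -19.2]
[25.0, -22.2]
```

Request:
{"name": "carry_out", "arguments": {"deltas": [{"dp":[3.6,-4.4,0],"roll":0,"gripper":-0.7},{"dp":[7.3,-8.6,0],"roll":0,"gripper":-0.7},{"dp":[11.3,-12.5,0],"roll":0,"gripper":-0.7},{"dp":[15.5,-16.2,0],"roll":0,"gripper":-0.7},{"dp":[20,-19.6,0],"roll":0,"gripper":-0.7},{"dp":[20,-19.6,0],"roll":0,"gripper":-0.7},{"dp":[20,-19.6,0],"roll":0,"gripper":-0.7}]}}

```text
clock: 24.28
eef_pos: [550.1, -55.9, 73.3]
eef_rot: [-3.141, 0.002, 1.732]
wrist_force: [0.2, -8.0, 5.5]
finger_gap: 25.8
finger_force: 25.0
```

```bash
python3 arc.py 4 6
```

```text
ang -135.8 r 80.5 z 73.3 Ft -5.9 Fr 5.4 gap 25.789413271517294 25.00890076160431
[5.0, -2.6]
[9.9, -5.3]
[14.9, -7.7]
[20.2, -9.7]
[25.5, -11.3]
[30.9, -12.5]
```

Tangential force rose to 5.9 N, so the stop may be here. Small step of 6° to check.

Request:
{"name": "carry_out", "arguments": {"deltas": [{"dp":[3.5,-2.2,0],"roll":0,"gripper":-0.7},{"dp":[7.2,-4.1,0],"roll":0,"gripper":-0.7},{"dp":[7.2,-4.1,0],"roll":0,"gripper":-0.7},{"dp":[7.2,-4.1,0],"roll":0,"gripper":-0.7},{"dp":[7.2,-4.1,0],"roll":0,"gripper":-0.7}]}}

```text
clock: 24.7
eef_pos: [544.9, -49.9, 73.3]
eef_rot: [-3.141, 0.002, 1.732]
wrist_force: [-1.5, -11.1, 5.8]
finger_gap: 25.5
finger_force: 25.0
```

```bash
python3 arc.py 3 2
```

```text
ang -141.5 r 80.4 z 73.3 Ft -7.8 Fr 8.1 gap 25.46008455344041 25.009967386722565
[3.9, -1.6]
[7.7, -3.4]
```

The spring rate matches the stop (+1.9 N for 6°), and 7.8 N is firm. I ease back 15° to relax the coupling, then let go and rise.

```bash
python3 arc.py -5 3
```

```text
ang -141.5 r 80.4 z 73.3 Ft -7.8 Fr 8.1 gap 25.46008455344041 25.009967386722565
[-5.7, 4.0]
[-11.3, 8.2]
[-16.5, 12.9]
```

Request:
{"name": "carry_out", "arguments": {"deltas": [{"dp":[-5.9,4.2,0],"roll":0,"gripper":-0.7},{"dp":[-11.7,8.6,0],"roll":0,"gripper":-0.7},{"dp":[-17,13.4,0],"roll":0,"gripper":-0.7},{"dp":[-17,13.4,0],"roll":0,"gripper":-0.7},{"dp":[-17,13.4,0],"roll":0,"gripper":-0.7}]}}

```text
clock: 25.12
eef_pos: [560.7, -64.9, 73.2]
eef_rot: [-3.14, 0.002, 1.731]
wrist_force: [-3.0, -12.1, 9.0]
finger_gap: 25.7
finger_force: 25.0
```

Request:
{"name": "carry_out", "arguments": {"deltas": [{"dp":[0,0,0],"roll":0,"gripper":0.3},{"dp":[0,0,0],"roll":0,"gripper":0.3},{"dp":[0,0,0],"roll":0,"gripper":0.3},{"dp":[0,0,0],"roll":0,"gripper":0.3},{"dp":[0,0,0],"roll":0,"gripper":0.3},{"dp":[0,0,0],"roll":0,"gripper":0.3},{"dp":[0,0,-15],"roll":0,"gripper":0.3},{"dp":[0,0,-40],"roll":0,"gripper":0.3},{"dp":[0,0,-75],"roll":0,"gripper":0.3},{"dp":[0,0,-95],"roll":0,"gripper":0.3},{"dp":[0,0,-100],"roll":0,"gripper":0.3},{"dp":[0,0,-100],"roll":0,"gripper":0.3}]}}

```text
clock: 26.12
eef_pos: [561.3, -63.2, 174.3]
eef_rot: [3.139, 0.001, 1.732]
wrist_force: [-0.2, -0.9, -0.4]
finger_gap: 60.9
finger_force: 0.0
```

```bash
python3 - <<'E'
from h import *
st=read_state(); print(st['eef_pos'],st['finger_gap'],st['wrist_force'])
snap('wrist','w6')
E
```

```text
[561.34051453 -63.19065655 174.28412623] 60.9018918212112 [-0.20042632 -0.86820691 -0.40602749]
```

View pics/w6.png

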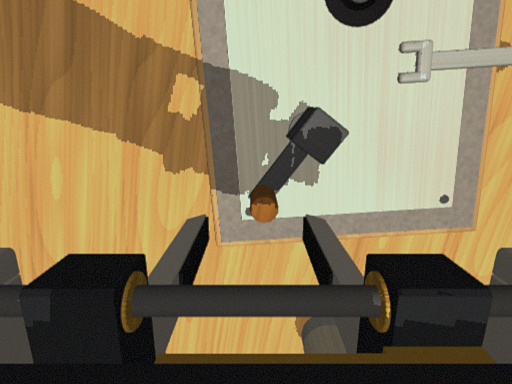

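The crank is on the shaft with the knob at (263, 210) and the hub near (320, 138). The gripper is clear of it and the wrench is undisturbed. I'll check the seating quickly, then hand in.

```bash
python3 - <<'E'
from h import *
st=read_state(); print(proj('wrist',[607.5,-.5,100],st),proj('wrist',[607.5,-.5,110],st))
print(manip.sign_off())
E
```

```text
[322.20805958 135.53396461] [324.92124227 136.4431451 ]
the job is handed in; nothing more can be done
None
```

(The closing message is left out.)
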